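# Press the lid onto a salad tub in the screw lid press

## Robot

A 6-joint arm with a two-finger parallel gripper is mounted at the origin on a cart in front of the work surface, level with it; the furniture and walls round the work are solid. World frame = base frame: x ahead of the robot, y to its left, z up, the work surface at z = 0. Lengths are in m, angles in rad, forces in N, time in s.
With the tool pointing down it reaches from about 0.3 to 0.85 m from the base axis. Payload 4.2 kg.
Tool frame: the origin (TCP) lies midway between the tips of the shut fingers; the grasp point (between the pads) lies 19 mm behind it; z points along the fingers, y is the line along which they close (so a half turn about z gives the same grasp; the last joint's range is limited). The gripper opens to 91 mm and grips with 3 to 60 N. Pads are 32 mm wide; open, the fingers measure 118 mm over their backs; the gripper's body (76 mm by 178 mm) begins 60 mm behind the grasp point.
Start: joints at [1.178, 0.32, 1.565, -0, 1.257, -0.02], TCP at [0.209, 0.536, 0.214] pointing down, gripper open.
Joint ranges: [-3.11, 3.11], [-0.84, 2.01], [0.21, 2.61], [-1.34, 4.49], [0.05, 2.63], [-2.56, 2.56]. Speed limits (rad/s): [2.57, 2.57, 3.14, 3.14, 3.14, 3.14].

## Interface

Orientations are given as [roll, pitch, yaw] about the fixed x, y, z axes, in that order (R = Rz(yaw) Ry(pitch) Rx(roll)).
In Python, from station import r, move_gripper, imaging, job gives the robot as it stands. Calls block until the motion is done:
- r.reach(position, orientation): joint-space move of the TCP to a pose.
- r.move_l(position, attitude=None, max_speed=0.15): straight line of the TCP; attitude=None keeps the orientation; max_speed is the mean speed in m/s.
- r.movej(angles): joint-space move.
- move_gripper(opening, grasp_force=None): finger opening in m; grasp_force is the grip in N (None keeps the last); returns when the fingers have stopped.
- r.sleep(seconds).
- r.solve_ik(position, orientation): joint angles nearest the present ones, or None.
- r.sense(): the state.
- imaging.snapshot(name): name is "scene" or "top" or "wrist"; returns the picture (480x640x3 uint8, red, green, blue); there is no depth.
- imaging.get_calibration(name): a dict with "K" (3x3 intrinsics, pixels), "R" (3x3) and "t" (3): a world point X has camera coordinates R X + t. Camera axes: x right, y down, z forward; pixel columns grow to the right and rows downward; lengths in m; the calibration is good to about 2 mm. A picture is of the moment at which its call begins: read the wrist's pose just before it. get_calibration takes no time and is no camera call; for the wrist camera it gives the pose at the moment of the call.
A pose or a line that the arm cannot do raises r.PlanningError and nothing moves.
- job.close_job(): hands the job in; it is judged then, once.
The state is a dict: "time": time; "q": joint angles; "joint_velocities": joint speeds; "tau": joint torques, N m; "eef_pos": TCP position; "eef_rot": TCP orientation; "ft_force": force on the tool from outside, world axes, zero at the start; "ft_torque": the same for the moment, N m; "finger_gap": finger opening in m; "gripper_force": force on a finger pad.
Only numpy, scipy, OpenCV 4.12 (cv2) and the standard library are available. Lean on these libraries where they do the work, as an engineer would, in place of code of your own. Each camera call takes 0.05 s, during which the arm holds its last target. There are 200 camera calls.

## Task

Seal the red salad tub in the screw press: push it gently along the runway until it is fully home against the back stop, then turn the crank clockwise until the sprung blue tab pops out of the press head, and stop there before the tab's black band comes well into view. Let go of the crank and leave the tub clamped, and leave the other tubs where they are.

Things in the scene. Friction and masses are not known exactly. Their poses are not given: they have to be found in the camera images.
- press: White bench lid press, fixed. Origin on the counter under the screw axis; x points to its back, -x to the open front. Base plate 130 mm wide, x = -165 to 85 mm, top 12 mm high. Column at x = 58 to 84 mm; its bridge, 44 mm wide, 132 to 150 mm high, reaches forward to x = -23 mm. Below hangs the grey head (48 x 44 mm, from 92 mm up) with a white 68 mm pad, 3 to 15 mm above a tub's lid at the start.
- nest (a point): Centre of the tub's home place: on the screw axis under the pad, on the base plate, 12 mm above the counter. The runway to it lies along the press's x from x = -160 mm: two low aluminium rails (14 mm high, 84 mm apart inside) and a low stop bar at the back end. A tub whose underside centre is here touches the stop.
- red_tub: Round salad tub, red contents, clear lid: 95 mm across at the lid, 75 mm at the foot, 51 mm high, about 0.17 kg, loose. Origin: centre of its underside. Stands on the runway between the rails, 65 to 90 mm short of home. Too wide to grasp: push it low on its near side with closed fingers, tilted back a little so that the gripper stays in front of the press head.
- handle (a point): Black upright crank grip, 18 mm thick, 60 mm tall (172 to 232 mm above the counter), free to spin on its pin. The point is on its axis, 212 mm above the counter, to be pinched from above. It travels on a horizontal circle of 50 mm radius about the screw axis; on that axis the hub is 170 mm high, the screw end up to 189 mm.
- crank (a joint): Crank angle, rad, grows clockwise seen from above; at 0 the crank points along the press's +x. Starts at -1.1 to 1.1, can go to 12. One turn lowers the head 12 mm; how far the pad is screwed out differs each time and is not known, so the turning needed does too (0.3 to 1.5 turns until the tab pops). Stiff (3 to 5 N at the grip); stays where it is left.
- tab (a joint): How far the blue tab stands out of the front of the head, m: 0 when in. It stays in until the pad presses the lid with 30 N, then pops out: 8 mm at 35 N, 16 mm at 40 N, 20 mm at most, 8 mm for every 30 degrees of crank. Right is 7 to 14 mm; past 14 mm the black band behind the blue shows and the lid is overloaded. It goes back in if the crank is turned back.
- tab_face (a point): Middle of the front face of the blue tab (26 mm wide, 6 mm high) in the front of the grey head, 25 mm in front of the screw axis when in, about 109 mm above the counter with the head up; it goes down with the head.
- green_tub: Bystander: salad tub with green contents, 95 mm across, 51 mm high, on the counter to the left. Origin at the centre of its underside.
- pale_tub: Bystander: salad tub with pale contents, 95 mm across, 51 mm high, on the counter to the right. Origin at the centre of its underside.
Not all that is in view belongs to the job. What is shaped like the red_tub but orange or yellow is not meant.

How it is judged:
By the outcome, as a careful person would: the job done as asked, in the order asked, and still so for the second after the job is handed in, with the robot touching nothing.
It also fails if it takes over 67 s, if anything falls off the work surface, if the arm or the gripper's body presses on something with over 40 N, if the wrist force passes 120 N, or if a joint passes its speed limit or range.

## Working session

There is one attempt and no reset: what is moved stays moved. The work goes in short steps, each a Python script; the robot and the scene stay as the last script left them, time stands still between calls to the robot, and variables do not carry over. Pictures are saved under pics/ and viewed, at most 10 in all, crops included, and the job is handed in when it is done.

```bash
ls; mkdir -p pics; python3 - <<'E'
from station import r, imaging
import cv2, numpy as np
a=imaging.snapshot("scene"); b=imaging.snapshot("top")
cv2.imwrite("pics/scene.png",a[...,::-1]); cv2.imwrite("pics/top.png",b[...,::-1])
np.set_printoptions(precision=4,suppress=True)
for n in("scene","top","wrist"): print(n,imaging.get_calibration(n))
s=r.sense(); print(s)
E
```

```text
pics
scene {'K': array([[543.4895,   0.    , 324.5376],
       [  0.    , 543.4895, 241.7781],
       [  0.    ,   0.    ,   1.    ]]), 'R': array([[ 0.8164, -0.5773,  0.0149],
       [-0.3837, -0.5615, -0.7331],
       [ 0.4316,  0.5928, -0.6799]]), 't': array([-0.4459,  0.3556,  1.3241])}
top {'K': array([[564.2846,   0.    , 313.4689],
       [  0.    , 564.2846, 239.5643],
       [  0.    ,   0.    ,   1.    ]]), 'R': array([[ 0.0523, -0.9986, -0.0051],
       [-0.9642, -0.0492, -0.2606],
       [ 0.2599,  0.0186, -0.9654]]), 't': array([0.0088, 0.5751, 1.1908])}
wrist {'K': array([[333.9898,   0.    , 321.1993],
       [  0.    , 333.9898, 239.1634],
       [  0.    ,   0.    ,   1.    ]]), 'R': array([[ 0.3643,  0.9313, -0.0017],
       [ 0.9057, -0.3539,  0.2333],
       [ 0.2167, -0.0865, -0.9724]]), 't': array([-0.5736, -0.0263,  0.3909])}
{'time': 0.1, 'q': array([ 1.178 ,  0.3203,  1.5656, -0.    ,  1.2574, -0.02  ]), 'joint_velocities': array([-0.0017, -0.001 , -0.0025, -0.0004, -0.0009, -0.0004]), 'tau': array([  0.0007, -41.3332, -23.251 ,   0.0728,   0.0421,  -0.0001]), 'eef_pos': array([0.2092, 0.5351, 0.2132]), 'eef_rot': array([-3.1399, -0.    ,  2.7688]), 'ft_force': array([-1.4963,  0.7389, -0.1713]), 'ft_torque': array([ 0.0026, -0.0163, -0.0523]), 'gripper_force': 0.0, 'finger_gap': 0.09143110965689083}
```

View pics/scene.png

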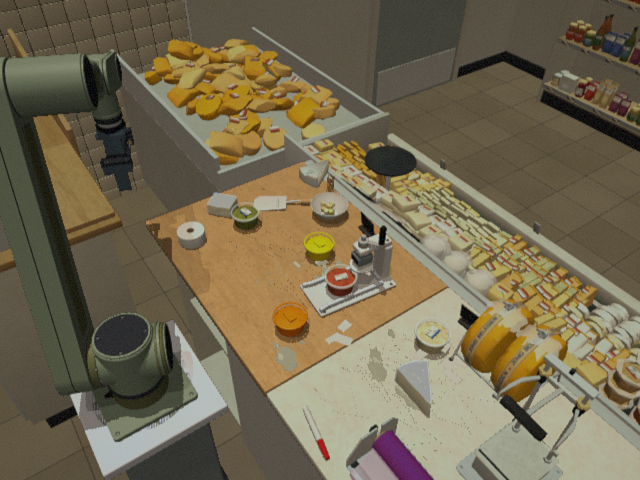

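View pics/top.png

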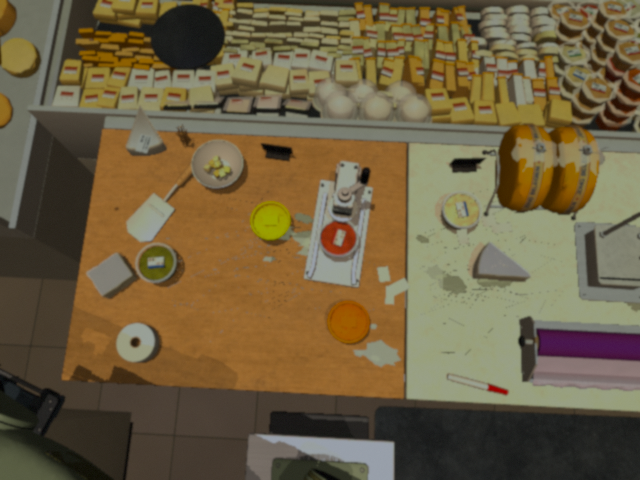

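The red tub is on the press runway at scene (341,279) and top (340,238). Two others could be mistaken for it: orange at top (348,321) / scene (290,319), and yellow at top (271,221) / scene (319,246). Only the red one is between the rails, so I choose that and check it in a close crop.

```bash
python3 - <<'E'
import cv2, numpy as np
a=cv2.imread("pics/scene.png")[215:315,290:400]; b=cv2.imread("pics/top.png")[155:295,295:385]
A=cv2.resize(a,None,fx=4,fy=4,interpolation=cv2.INTER_CUBIC); B=cv2.resize(b,None,fx=4,fy=4,interpolation=cv2.INTER_CUBIC)
c=np.zeros((560,800,3),np.uint8); c[:400,:440]=A; c[:560,440:800]=B
cv2.imwrite("pics/crop1.png",c)
E
```

```text
(no output)
```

View pics/crop1.png

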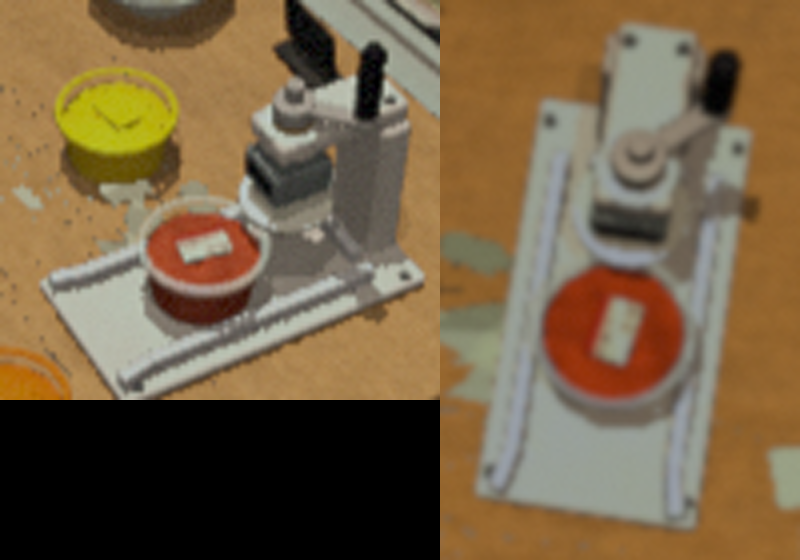

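The crop shows the red tub (clear lid, label) between the rails, its lid centre at top (338,239). The hub is at top (345,192), the crank grip points back and right with its top at (365,171), and the plate corners are clear. Next I fit the press pose.

```bash
cat > h.py <<'E'
import numpy as np, cv2
from station import r, move_gripper, imaging, job
from scipy.optimize import least_squares
np.set_printoptions(precision=4,suppress=True)
def proj(c,X):
    p=(np.asarray(X)@c["R"].T+c["t"])@c["K"].T
    return p[...,:2]/p[...,2:]
def P2W(p,X):  # press frame -> world; p=(x,y,yaw)
    X=np.atleast_2d(X); c,s=np.cos(p[2]),np.sin(p[2])
    return np.c_[p[0]+c*X[:,0]-s*X[:,1],p[1]+s*X[:,0]+c*X[:,1],X[:,2]]
E
python3 - <<'E'
from h import *
ct,cs=imaging.get_calibration("top"),imaging.get_calibration("scene")
T=lambda u,v:((u-440)/4+295,v/4+155)
S=lambda u,v:(u/4+290,v/4+215)
# press pts
top=[((-.165,.065,.012),T(478,493)),((-.165,-.065,.012),T(695,525)),((.085,.065,.012),T(545,100)),((.085,-.065,.012),T(750,130)),((0,0,.189),T(641,150))]
sc=[((-.165,.065,.012),S(42,287)),((-.165,-.065,.008),S(120,398)),((.085,-.065,.008),S(424,283)),((0,0,.189),S(293,85))]
def f(q):
    p=q[:3]; e=[]
    for c,L,w in((ct,top,1),(cs,sc,1)):
        e+=[(proj(c,P2W(p,X))[0]-u)*w for X,u in L]
    h=P2W(p,(.05*np.cos(q[3]),-.05*np.sin(q[3]),.232))
    e+=[proj(ct,h)[0]-T(723,60),proj(cs,h)[0]-S(374,48)]
    t=P2W(p,(q[4],q[5],.063))
    e+=[proj(ct,t)[0]-T(614,335),proj(cs,t)[0]-S(206,244)]
    return np.ravel(e)
s=least_squares(f,[.6,0,0,.5,-.08,0],loss="soft_l1"); print(s.x); print(f(s.x).reshape(-1,2))
p=s.x
print("handle",P2W(p,(.05*np.cos(p[3]),-.05*np.sin(p[3]),.212)),"tub",P2W(p,(p[4],p[5],.012)))
np.save("fit.npy",p)
E
```

```text
[ 0.652  -0.0255 -0.1103  0.7766 -0.0684 -0.001 ]
[[-0.7525  0.8156]
 [ 0.5097  1.7302]
 [-0.4101 -0.679 ]
 [ 1.3265 -0.1291]
 [ 0.5217 -1.6478]
 [-1.8766 -1.6549]
 [ 0.2493  2.5963]
 [ 0.0008 -0.5789]
 [-0.0852 -1.4756]
 [ 0.7901 -0.2192]
 [-0.653  -0.7715]
 [ 0.4704 -0.7182]
 [-1.7369  0.0425]]
handle [[ 0.6836 -0.0642  0.212 ]] tub [[ 0.584  -0.0189  0.012 ]]
```

```bash
cat >> h.py <<'E'
from scipy.spatial.transform import Rotation as Ro
def att(p,tilt,flip=False,yaw=0):
    # tool z tilted towards press +x; tool y along press y (flip: x backwards)
    c,s=np.cos(tilt),np.sin(tilt)
    M=np.array([[c,0,s],[0,-1,0],[s,0,-c]])
    if flip: M=M@np.diag([-1,-1,1])
    return Ro.from_matrix(Ro.from_euler("z",p[2]+yaw).as_matrix()@M).as_euler("xyz")
def force(n=5,dt=.02):
    f=[]
    for _ in range(n): f.append(r.sense()["ft_force"]); r.sleep(dt)
    return np.mean(f,0)
E
python3 - <<'E'
from h import *
p=np.load("fit.npy")[:3]
ct=imaging.get_calibration("top")
s=least_squares(lambda q:proj(ct,np.array([q[0],q[1],.05]))-[348,321],[.4,0]).x
print("orange",s, "in press frame",Ro.from_euler("z",-p[2]).apply([s[0]-p[0],s[1]-p[1],0]))
for fl in(0,1):
  a=att(p,np.radians(25),fl)
  for X in((-.165,0,.15),(-.165,0,.026),(-.05,0,.026)): print(fl,a,r.solve_ik(P2W(p,X)[0],a))
  print(r.solve_ik(P2W(p,(.035,-.035,.25))[0],att(p,0,fl)))
E
```

```text
orange [ 0.3989 -0.0469] in press frame [-0.2493 -0.0491  0.    ]
0 [ 3.1416 -0.4363 -0.1103] [-0.0092  0.0577  2.1773 -0.0936  0.474   1.7458]
0 [ 3.1416 -0.4363 -0.1103] [-0.0092  0.288   2.3508 -0.5577  0.0807  2.2187]
0 [ 3.1416 -0.4363 -0.1103] [-0.0344  0.4118  2.1025 -0.1665  0.1947  1.8031]
[-0.1104  0.4843  1.2149 -0.      1.4424  1.5707]
1 [3.1416 0.4363 3.0313] [-0.0092  0.0577  2.1773 -0.0936  0.474  -1.3958]
1 [3.1416 0.4363 3.0313] [-0.0092  0.288   2.3508 -0.5577  0.0807 -0.9229]
1 [3.1416 0.4363 3.0313] [-0.0344  0.4118  2.1025 -0.1665  0.1947 -1.3385]
[-0.1104  0.4843  1.2149  0.      1.4424 -1.5709]
```

```bash
cat > push.py <<'E'
from h import *
p=np.load("fit.npy")[:3]; a=att(p,np.radians(20),1); d=np.array([np.cos(p[2]),np.sin(p[2]),0])
move_gripper(0.0,20)
r.reach(P2W(p,(-.142,0,.14))[0],a)
r.move_l(P2W(p,(-.142,0,.026))[0],a,max_speed=.12)
f0=force(); print("f0",f0)
r.move_l(P2W(p,(-.075,0,.026))[0],a,max_speed=.05)
print("at -75",(force()-f0)@d)
x=-.075
while x<-.04:
    x+=.002; r.move_l(P2W(p,(x,0,.026))[0],a,max_speed=.03)
    f=(force(3)-f0)@d; print(round(x,3),round(f,2),end="; ")
    if f<-5: break
s=r.sense(); print(s["time"],s["eef_pos"])
i=imaging.snapshot("scene")[215:315,290:400]; j=imaging.snapshot("top")[155:295,295:385]
c=np.zeros((560,800,3),np.uint8)
c[:400,:440]=cv2.resize(i,None,fx=4,fy=4,interpolation=2); c[:,440:]=cv2.resize(j,None,fx=4,fy=4,interpolation=2)
cv2.imwrite("pics/push.png",c[...,::-1])
E
python3 push.py
```

```text
f0 [ 0.3816 -0.0317  0.2254]
at -75 -0.6087668318356415
-0.073 -0.59; -0.071 -1.05; -0.069 -0.78; -0.067 -0.55; -0.065 -0.56; -0.063 0.07; -0.061 -0.49; -0.059 -1.25; -0.057 -0.34; -0.055 -1.29; -0.053 -5.22; 9.7583 [ 0.5983 -0.0196  0.0256]
```

View pics/push.png

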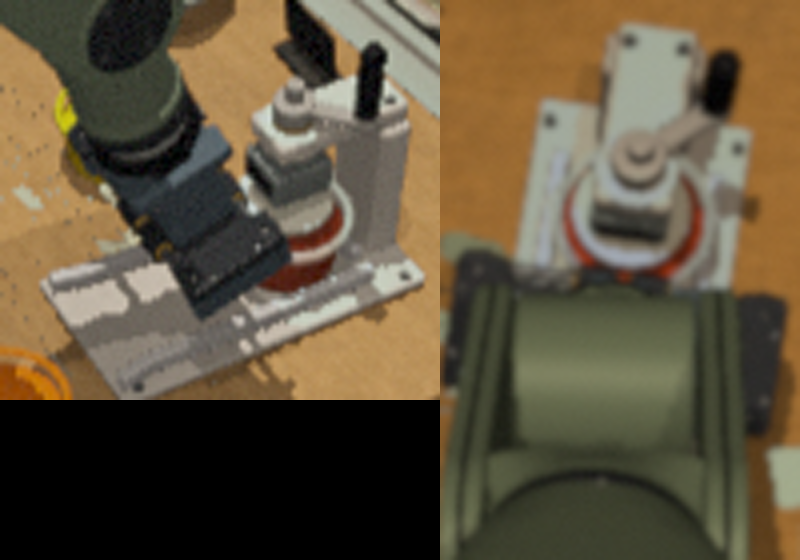

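The push stopped with a sharp force rise at -53 mm, and the picture shows the tub under the pad, so it is home against the stop. Next I back out and hover over the grip (fitted at world 0.684, -0.064).

```bash
python3 - <<'E'
from h import *
q=np.load("fit.npy"); p=q[:3]; a=att(p,np.radians(20),1); a0=att(p,0,1)
r.move_l(P2W(p,(-.15,0,.03))[0],a,max_speed=.15)
r.move_l(P2W(p,(-.15,0,.27))[0],a0,max_speed=.25)
move_gripper(.05,25)
h=P2W(p,(.05*np.cos(q[3]),-.05*np.sin(q[3]),.26))[0]
r.move_l(h,a0,max_speed=.2)
c=imaging.get_calibration("wrist"); i=imaging.snapshot("wrist"); w=i
cv2.imwrite("pics/hover.png",w[...,::-1])
print(r.sense()["time"],r.sense()["eef_pos"],h)
print("pred grip top",proj(c,P2W(p,(.05*np.cos(q[3]),-.05*np.sin(q[3]),.232))),"screw end",proj(c,P2W(p,(0,0,.189))),"tab",proj(c,P2W(p,(-.025,0,.105))))
np.savez("wc.npz",**c)
E
```

```text
13.8583 [ 0.683  -0.064   0.2604] [ 0.6836 -0.0642  0.26  ]
pred grip top [[321.7318 267.4153]] screw end [[369.6899 202.2601]] tab [[358.1694 165.1678]]
```

View pics/hover.png

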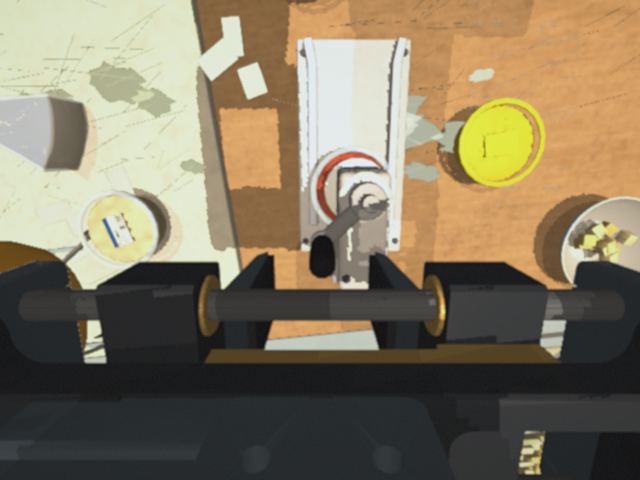

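The grip sits between the open fingers with its top at (321,268) as predicted, and the screw is at about (371,202). I descend, pinch and start cranking, using the actual TCP to refine the circle.

```bash
cat > crank.py <<'E'
from h import *
import json,sys
def view(name):
    i=imaging.snapshot("scene")[225:285,325:395]; w=imaging.snapshot("wrist")
    cv2.imwrite(f"pics/s_{name}.png",i[...,::-1]); cv2.imwrite(f"pics/w_{name}.png",w[...,::-1])
    n=lambda m:int(((m[...,2].astype(int)-m[...,0]>50)).sum())
    return n(i),n(w[100:260,250:450])
def go(th,a0,C,v=.08):
    """move commanded grip to crank angle th about centre C (world xy)"""
    q=np.load("fit.npy"); y=q[2]
    r.move_l([C[0]+.05*np.cos(y-th),C[1]+.05*np.sin(y-th),.193],a0,max_speed=v)
def report(th,C,f0):
    q=np.load("fit.npy"); s=r.sense(); e=s["eef_pos"][:2]-C
    f=force(3)-f0; u=np.array([np.cos(q[2]-th),np.sin(q[2]-th)]); t=np.array([u[1],-u[0]])
    act=q[2]-np.arctan2(e[1],e[0])
    print(f"th {th:.3f} act {act:.3f} rad {np.hypot(*e)*1e3:.1f}mm Fr {f[:2]@u:.1f} Ft {f[:2]@t:.1f} Fz {f[2]:.1f} gap {s['finger_gap']*1e3:.1f} t {s['time']:.1f}",end=" ")
    return f[:2]@u
E
python3 - <<'E'
from crank import *
q=np.load("fit.npy"); p=q[:3]; a0=att(p,0,1); C=p[:2].copy(); th=q[3]
f0=force()
go(th,a0,C,.1)
print("down",force()-f0)
move_gripper(0.0,25)
s=r.sense(); print("gap",s["finger_gap"],"gf",s["gripper_force"])
report(th,C,f0); print(view("0"))
for k in range(1,5):
    t=th+k*np.radians(10); go(t,a0,C); report(t,C,f0); print(view(f"{k}"))
np.savez("st.npz",th=t,C=C,f0=f0)
E
```

```text
down [ 0.4382 -0.4523 -0.4264]
gap 0.01751287161070139 gf 24.999990484211594
th 0.777 act 0.773 rad 49.7mm Fr -0.8 Ft -0.8 Fz 0.0 gap 17.5 t 15.4 (0, 0)
th 0.951 act 0.958 rad 49.3mm Fr -4.0 Ft 0.0 Fz 1.2 gap 17.6 t 15.8 (0, 0)
th 1.126 act 1.126 rad 49.1mm Fr -5.3 Ft 0.2 Fz 1.1 gap 17.2 t 16.3 (0, 0)
th 1.300 act 1.298 rad 48.7mm Fr -6.0 Ft -0.1 Fz 1.1 gap 17.4 t 16.7 (0, 0)
th 1.475 act 1.469 rad 48.4mm Fr -6.5 Ft 0.0 Fz 0.7 gap 17.2 t 17.1 (0, 0)
```

```bash
cat > comp.py <<'E'
import cv2,numpy as np,sys
n=sys.argv[1]
s=cv2.resize(cv2.imread(f"pics/s_{n}.png"),None,fx=6,fy=6,interpolation=2)
w=cv2.resize(cv2.imread(f"pics/w_{n}.png")[100:320,260:460],None,fx=1.85,fy=1.85,interpolation=2)
c=np.zeros((420,800,3),np.uint8); c[:s.shape[0],:420]=s; c[:w.shape[0],425:425+w.shape[1]]=w
cv2.imwrite(f"pics/c_{n}.png",c)
E
python3 comp.py 4
```

```text
(no output)
```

View pics/c_4.png

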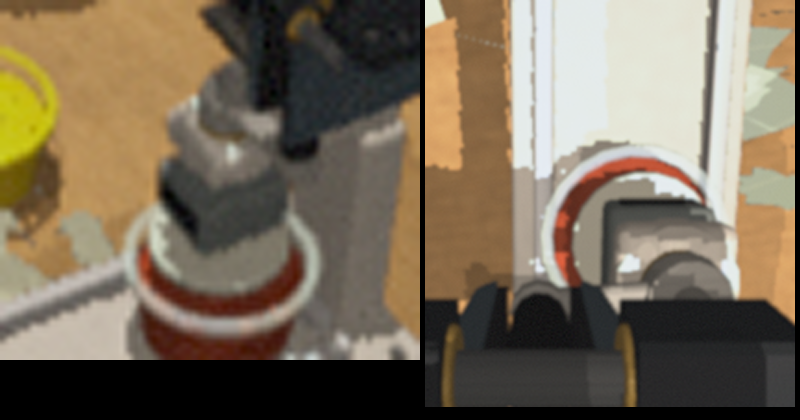

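The crank follows: its grip is now at the left in the wrist view, and the dark tab slot is at (180,205) in the scene crop, with the tab still in. I continue in 10° steps with a blue detector and radial correction, stopping as soon as blue shows.

```bash
cat > turn.py <<'E'
from crank import *
def blue(name,th=None):
    i=imaging.snapshot("scene"); w=imaging.snapshot("wrist"); c=imaging.get_calibration("wrist"); cs=imaging.get_calibration("scene")
    q=np.load("fit.npy"); o=[]
    for im,cc,h in((i,cs,10),(w,c,28)):
        u,v=proj(cc,P2W(q[:3],(-.028,.001,.106)))[0].astype(int)
        m=im[max(v-h,0):v+h,max(u-h,0):u+h].astype(int)
        o.append(int(((m[...,2]>1.5*m[...,0])&(m[...,2]>m[...,1]+12)&(m[...,2]>60)).sum()))
    cv2.imwrite(f"pics/s_{name}.png",i[225:285,325:395,::-1]); cv2.imwrite(f"pics/w_{name}.png",w[...,::-1])
    return o
if __name__=="__main__":
    s=np.load("st.npz"); th=float(s["th"]); C=s["C"].copy(); f0=s["f0"]
    p=np.load("fit.npy")[:3]; a0=att(p,0,1)
    C[1]+=.002; N=int(sys.argv[1]); stop=int(sys.argv[2])
    b=blue("b"); print("base",b)
    for k in range(N):
        th+=np.radians(10); go(th,a0,C,.1); fr=report(th,C,f0); n=blue(f"{int(np.degrees(th))}"); print(n)
        u=np.array([np.cos(p[2]-th),np.sin(p[2]-th)]); C=C+1e-4*np.clip(fr,-6,6)*u
        np.savez("st.npz",th=th,C=C,f0=f0)
        if abs(fr)>25 or n[0]-b[0]>=stop or n[1]-b[1]>=4*stop: print("STOP"); break
    print(C)
E
python3 turn.py 18 3
```

```text
base [0, 0]
th 1.649 act 1.644 rad 50.0mm Fr -2.6 Ft -0.5 Fz 0.0 gap 16.8 t 17.6 [0, 0]
th 1.824 act 1.822 rad 50.0mm Fr -2.7 Ft -0.6 Fz 0.3 gap 17.2 t 18.0 [0, 0]
th 1.998 act 2.000 rad 50.0mm Fr -2.6 Ft -0.2 Fz 0.3 gap 17.2 t 18.4 [0, 0]
th 2.173 act 2.175 rad 49.9mm Fr -2.8 Ft -0.2 Fz 0.5 gap 18.0 t 18.8 [0, 0]
th 2.347 act 2.350 rad 49.9mm Fr -2.7 Ft -0.4 Fz 0.9 gap 17.0 t 19.2 [0, 0]
th 2.522 act 2.526 rad 49.9mm Fr -2.7 Ft -0.2 Fz 0.9 gap 17.4 t 19.6 [0, 0]
th 2.696 act 2.700 rad 49.9mm Fr -3.2 Ft -0.3 Fz 1.0 gap 17.2 t 20.0 [0, 0]
th 2.871 act 2.874 rad 49.9mm Fr -3.6 Ft -0.0 Fz 1.2 gap 17.5 t 20.4 [0, 0]
th 3.046 act -3.234 rad 50.0mm Fr -3.1 Ft 0.3 Fz 1.4 gap 17.1 t 20.8 [0, 0]
th 3.220 act -3.060 rad 50.0mm Fr -2.9 Ft -0.4 Fz 1.5 gap 17.6 t 21.2 [0, 0]
th 3.395 act -2.884 rad 50.0mm Fr -2.7 Ft 0.1 Fz 1.8 gap 17.0 t 21.6 [0, 0]
th 3.569 act -2.709 rad 50.0mm Fr -2.9 Ft -0.0 Fz 2.7 gap 16.9 t 22.0 [0, 0]
th 3.744 act -2.535 rad 50.0mm Fr -2.4 Ft -0.3 Fz 3.2 gap 17.1 t 22.4 [0, 0]
th 3.918 act -2.363 rad 49.9mm Fr -2.9 Ft 0.5 Fz 3.1 gap 17.2 t 22.8 [0, 0]
th 4.093 act -2.192 rad 49.9mm Fr -3.1 Ft 0.4 Fz 3.6 gap 17.3 t 23.2 [0, 0]
th 4.267 act -2.023 rad 49.9mm Fr -2.8 Ft 0.1 Fz 4.3 gap 17.7 t 23.6 [0, 0]
th 4.442 act -1.851 rad 49.9mm Fr -2.5 Ft -0.3 Fz 5.2 gap 17.4 t 24.0 [13, 129]
STOP
[ 0.6554 -0.0235]
```

```bash
python3 comp.py 254
```

```text
(no output)
```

View pics/c_254.png

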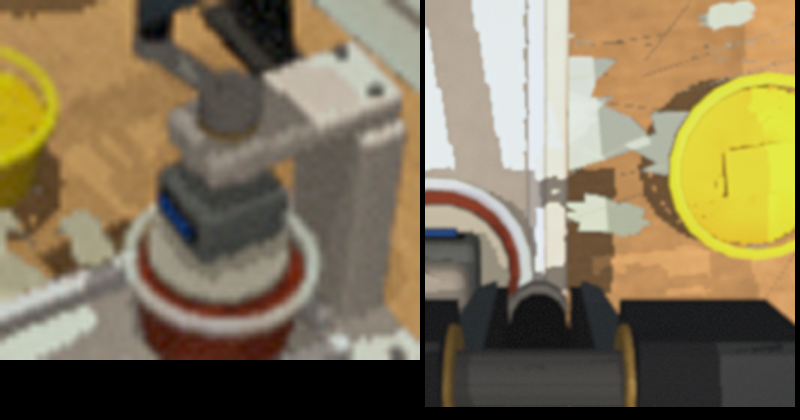

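The tab has just begun to show: a blue sliver at (175,215) in the scene crop and (440,233) in the wrist crop, about 2 mm out. At 8 mm per 30°, three more 10° steps should give about 10 mm.

```bash
sed -i 's/C\[1\]+=.002; //' turn.py; python3 turn.py 3 9999; n=$(ls -t pics/s_*.png|head -1|sed 's/.*s_\(.*\).png/\1/'); python3 comp.py $n; cp pics/c_$n.png pics/now.png
```

```text
base [14, 129]
th 4.616 act -1.680 rad 49.9mm Fr -3.1 Ft -0.7 Fz 5.3 gap 17.0 t 24.5 [19, 225]
th 4.791 act -1.507 rad 49.9mm Fr -2.9 Ft -0.6 Fz 5.3 gap 17.3 t 24.9 [25, 359]
th 4.965 act -1.336 rad 49.9mm Fr -2.7 Ft -0.9 Fz 5.9 gap 17.6 t 25.3 [36, 481]
[ 0.6552 -0.0244]
```

View pics/now.png

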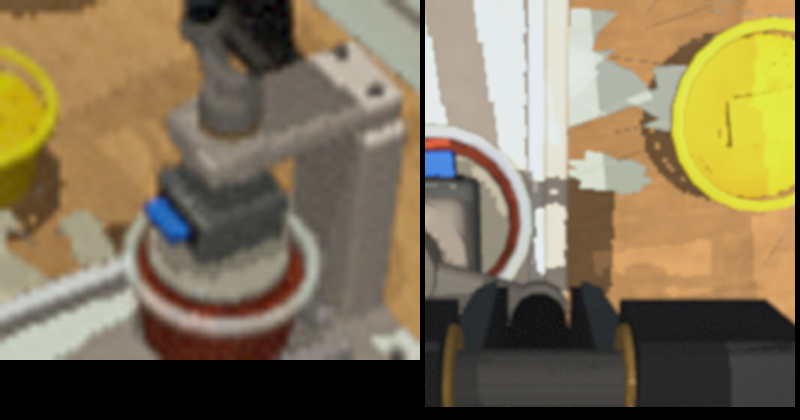

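The blue tab is about 10 mm out, with no black showing. I release, lift away and check once more.

```bash
python3 - <<'E'
from turn import *
move_gripper(.045)
e=r.sense()["eef_pos"]; a0=att(np.load("fit.npy")[:3],0,1)
r.move_l([e[0],e[1],.29],a0,max_speed=.12)
r.move_l([.42,.12,.32],a0,max_speed=.25)
r.sleep(.5); print(blue("end"),force(),r.sense()["time"])
t=imaging.snapshot("top")[155:295,295:385]; i=imaging.snapshot("scene")[215:315,290:400]
c=np.zeros((560,800,3),np.uint8)
c[:400,:440]=cv2.resize(i,None,fx=4,fy=4,interpolation=2); c[:,440:]=cv2.resize(t,None,fx=4,fy=4,interpolation=2)
cv2.imwrite("pics/end.png",c[...,::-1])
E
```

```text
[34, 0] [0.3998 0.0653 0.0462] 28.9167
```

View pics/end.png

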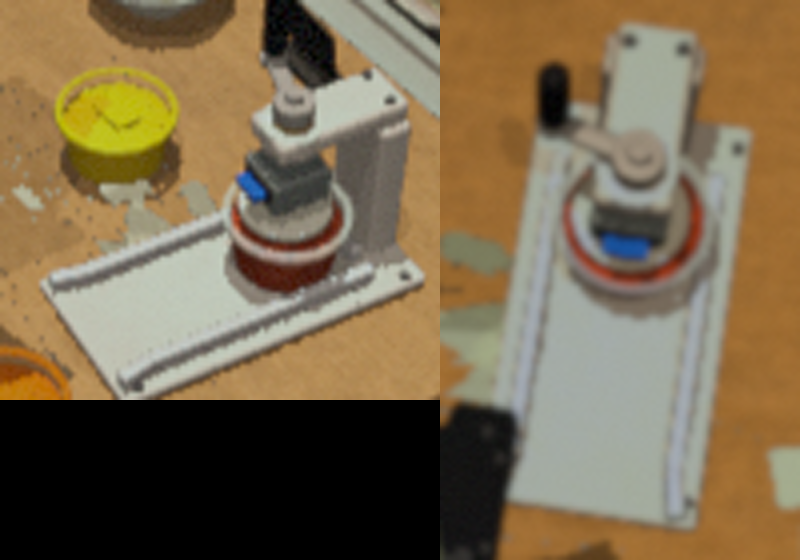

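The tub is home and clamped, the blue tab is still out at (250,187) with no black band visible, and the robot is clear of everything.

```bash
python3 -c "
from station import job
print(job.close_job())"
```

```text
the job is handed in; nothing more can be done
None
```

The job is handed in at about 29 s of robot time: the red tub is home against the stop and clamped, the blue tab is about 10 mm out by my camera estimate with no black band showing, the crank is released, and the arm touched only the tub and the crank grip.

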